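Change over the open battery terminal

TASK

Three capped battery terminals stand on the bench and the one with the round cap is open (its cap stands up, off the bare brass stud). First press the round cap down until it clicks fully home, then pull the square cap straight up to its upper click so that its brass stud is bare, and let go. The two must never be open at the same time, and the oblong cap stays shut.

Things in the scene. Friction and masses are not known exactly. Their poses are not given: they have to be found in the camera images.
- round_cap: Grey ribbed round cap, 37 mm across, 45 mm high, open at the start. Origin: centre of its lower rim, 30 mm above the bench when shut, 50 mm at its upper click (open, 20 mm of brass stud bare below); flat top 45 mm above the origin. Captive: it only slides up and down those 20 mm. A detent holds either end: 4 to 7 N starts it, past the middle it snaps on by itself.
- square_cap: Grey square cap, 34 x 34 mm (sides along its x and y), 45 mm high, shallow grip ridges, shut at the start. Origin (lower rim's centre), heights, 20 mm upward travel and detent as for the round cap. Each cap sits on its own fixed white stand-off: round foot 60 mm wide, up to 14 mm high, then a neck 28 mm wide up to the shut cap's rim.
- oblong_cap: Grey oblong cap, 24 mm along its x, 50 mm along its y, 45 mm high, shut at the start and to stay shut. Origin (lower rim's centre), heights, stand-off, travel and detent as for the others. The three terminals stand roughly side by side in any order, centres at least 105 mm apart.
Things that resemble listed ones, but are neither listed nor needed, are in the scene too. What is shaped like the part that bears square_cap but black, green or orange is not meant.

How it is judged:
On the way, in this order (a step that is already met when the one before it is completed fails the run):
1. the round cap is pressed home while the square cap is still shut (height (world z) of each of round_cap, square_cap below 0.034 m), for 0.2 s.
2. the square cap is pulled up to its upper click (height (world z) of square_cap above 0.046 m and height (world z) of round_cap below 0.034 m), for 0.2 s.
At the end, for the whole second after the job is handed in: The round and oblong caps are home (lower rims less than 34 mm above the bench, home being 30 mm), the square cap is up (rim more than 46 mm above the bench, its upper click being 50 mm), and all are at rest (all of step 2 and height (world z) of oblong_cap below 0.034 m and linear speed of each of round_cap, square_cap, oblong_cap below 0.02 m/s); the robot touches nothing.
It fails at once if the round and the square terminal are open (caps more than half way up) at the same time (height (world z) of each of round_cap, square_cap above 0.04 m).
It fails at once if the oblong cap is pulled more than half way up (height (world z) of oblong_cap above 0.04 m).
It also fails if it takes over 42 s, if anything falls off the work surface, if the arm or the gripper's body presses on something with over 40 N, if the wrist force passes 120 N, or if a joint passes its speed limit or range.

ROBOT

A 6-joint arm with a two-finger parallel gripper is mounted at the origin on a cart in front of the work surface, level with it; the furniture and walls round the work are solid. World frame = base frame: x ahead of the robot, y to its left, z up, the work surface at z = 0. Lengths are in m, angles in rad, forces in N, time in s.
With the tool pointing down it reaches from about 0.35 to 0.975 m from the base axis. Payload 4.9 kg.
Tool frame: the origin (TCP) lies at the very end of the fingers, on their centre line; the grasp point (between the pads) lies 19 mm behind it; z points along the fingers, y is the line along which they close (so a half turn about z gives the same grasp; the last joint's range is limited). The gripper opens to 85 mm and grips with 20 to 120 N. Pads are 22 mm wide; open, the fingers measure 114 mm over their backs; the gripper's body (76 mm by 85 mm) begins 54 mm behind the grasp point. The pads swing forward as they close: fully open they stand 13 mm farther back than shut.
Start: joints at [1.077, 0.053, 1.613, -0, 1.476, -0.119], TCP at [0.229, 0.582, 0.231] pointing down, gripper open.
Joint ranges: [-3.01, 3.01], [-1.01, 2.22], [0.06, 2.58], [-1.02, 4.17], [0.09, 2.62], [-3.14, 3.14]. Speed limits (rad/s): [2.57, 2.57, 3.14, 3.14, 3.14, 3.14].

INTERFACE

Orientations are given as a unit quaternion [w, x, y, z].
In Python, from plant import state, optics, ticket, nets gives the robot as it stands. The module is installed in compiled form; this text tells all that it offers.
- The arm moves only by the shell command python3 -m inch 'ROWS' [OPENING]. ROWS is JSON, a list of rows, each an object of numbers: "dx", "dy", "dz": the shift along the tool's x, y, z as a fraction of full scale; "rx", "ry", "rz": the turn, a rotation vector about the tool's x, y, z as a fraction of full scale. In form: [{"dx": .., "dy": .., "dz": .., "rx": .., "ry": .., "rz": ..}, ...]. A call has 1 to 5 rows; each row is the pose to reach, as a shift and turn from the pose commanded when the call began, along the tool's axes at that moment; what a row does not reach only later rows make up. Full scale, the value 1, is 0.8 m for a shift and 1.5 rad for a turn. A row lasts 1/10 s, in which the tool goes at most 50 mm and 8.59 degrees, less where a joint would pass 70% of its speed; a pose out of reach is approached as far as the arm can. A call with a number of a shift or a turn outside -1 to 1 is refused whole. A call with a gripper value outside its range is refused whole. OPENING is the opening, from -1 (shut) to 1 (fully open), set as the call begins (- or left out, the last holds). The fingers move at their own pace and stop on an object; the grip force is fixed at half the most. Time passes only in rows, so rows that repeat a pose let the fingers close. It gives the time, the measured TCP pose, the force, the opening and the grip force at its end, in the units of the state.
- state(): the state, without advancing time (a new reading comes with each control period).
- optics.grab_frame(name): name is "scene" or "side" or "wrist"; returns the picture (384x512x3 uint8, red, green, blue); there is no depth.
- optics.camera_info(name): a dict with "fx", "fy", "cx", "cy" (pixels), "k1" (the pictures are not rectified: a ray, as slopes to the right and down, at radius r is drawn at 1 + k1 r^2 times it, then the intrinsics apply), "R" (3x3) and "t" (3): a world point X has camera coordinates R X + t. Camera axes: x right, y down, z forward; pixel columns grow to the right and rows downward; lengths in m; the calibration is good to about 2 mm. A picture is of the moment at which its call begins: read the wrist's pose just before it. camera_info takes no time and is no camera call; for the wrist camera it gives the pose at the moment of the call.
- ticket.job_done(): hands the job in; it is judged then, once.
Trained networks look in the newest picture that a camera, given by its name, has taken for a name from the list of things; names that differ only in an ending like _2 or _b are one class to them, and where a whole thing is asked for, a point or a joint stands for the part that bears it (a point fixed in the world has none). Each returns a list of dicts, best first, with "confidence" (0 to 1); they miss things now and then, are a little off and sometimes report something else, mostly with a low value. They report only what shows in the picture. A call takes as long as a camera call. They do not tell look-alikes from the thing itself.
- nets.boxes_of(camera, name): "bbox" ([centre column, centre row, width, height] in pixels, round what is visible of it).
- nets.outline_of(camera, name): "pixels" (384x512 bool, what is visible of it) and "bbox" ([centre column, centre row, width, height] in pixels, round what is visible of it).
The state is a dict: "time": time; "joint_pos": joint angles; "joint_vel": joint speeds; "joint_efforts": joint torques, N m; "tool_pos": TCP position; "tool_rot": TCP orientation; "contact_force": force on the tool from outside, world axes, zero at the start; "ft_torque": the same for the moment, N m; "gripper_width": opening from 0.0 (shut) to 1.0 (fully open); "grasp_force": force on a finger pad.
Only numpy, scipy, OpenCV 4.12 (cv2) and the standard library are available. Lean on these libraries where they do the work, as an engineer would, in place of code of your own. Each camera call takes 0.05 s, during which the arm holds its last target. There are 200 camera calls.

## Working session

There is one attempt and no reset: what is moved stays moved. The work goes in short steps, Python scripts to look and compute and a shell command to move; the robot and the scene stay as the last step left them, time stands still between calls to the robot, and variables do not carry over. Pictures are saved under pics/ and viewed, at most 10 in all, crops included, and the job is handed in when it is done.

```bash
mkdir -p pics; cat > h.py <<'E'
import numpy as np, cv2
from plant import state, optics, ticket, nets
def ray(ci,u,v):
    K=np.array([[ci['fx'],0,ci['cx']],[0,ci['fy'],ci['cy']],[0,0,1.]])
    p=cv2.undistortPoints(np.array([[[u,v]]],float),K,np.array([ci['k1'],0,0,0.]))[0,0]
    R=np.array(ci['R']);return -R.T@np.array(ci['t']), R.T@np.array([p[0],p[1],1])
def atz(ci,u,v,z):
    o,d=ray(ci,u,v);return o+d*(z-o[2])/d[2]
def proj(ci,X):
    R=np.array(ci['R']);K=np.array([[ci['fx'],0,ci['cx']],[0,ci['fy'],ci['cy']],[0,0,1.]])
    return cv2.projectPoints(np.array(X,float).reshape(-1,1,3),cv2.Rodrigues(R)[0],np.array(ci['t'],float),K,np.array([ci['k1'],0,0,0.]))[0][:,0]
def save(im,n): cv2.imwrite('pics/'+n,cv2.cvtColor(im,cv2.COLOR_RGB2BGR))
E
python3 - <<'E'
from h import *
for c in ['scene','side']:
    im=optics.grab_frame(c); save(im,c+'0.png'); ci=optics.camera_info(c)
    print(c,-np.array(ci['R']).T@np.array(ci['t']))
    for n in ['round_cap','square_cap','oblong_cap']:
        for b in nets.boxes_of(c,n)[:5]:
            u,v,w,h=b['bbox']; print(n,round(b['confidence'],2),np.round(b['bbox']),atz(ci,u,v,.055).round(3))
print(state())
E
```

```text
scene [-0.08290645 -0.30203479  0.57228934]
round_cap 0.74 [288. 165.  26.  30.] [ 0.621 -0.046  0.055]
square_cap 0.87 [224. 189.  18.  30.] [0.5   0.028 0.055]
square_cap 0.81 [191. 160.  19.  33.] [0.554 0.13  0.055]
square_cap 0.8 [134. 192.  25.  27.] [0.423 0.167 0.055]
square_cap 0.72 [193. 130.  22.  20.] [0.654 0.185 0.055]
oblong_cap 0.65 [348. 223.  34.  37.] [ 0.509 -0.197  0.055]
side [ 0.24041975 -0.73740211  0.41654658]
round_cap 0.71 [279. 188.  17.  22.] [ 0.616 -0.012  0.055]
square_cap 0.88 [232. 192.  20.  18.] [0.506 0.011 0.055]
square_cap 0.61 [233. 173.  20.  22.] [0.552 0.129 0.055]
square_cap 0.52 [262. 160.  16.  18.] [0.661 0.187 0.055]
square_cap 0.51 [184. 174.  18.  16.] [0.43  0.173 0.055]
oblong_cap 0.8 [274. 233.  24.  41.] [ 0.513 -0.192  0.055]
{'time': 0.4, 'joint_pos': array([ 1.07696952e+00,  5.28319975e-02,  1.61308985e+00, -1.57841639e-05,
        1.47597694e+00, -1.18988717e-01]), 'joint_vel': array([ 0.00045015, -0.00249446, -0.00127543,  0.00053311, -0.00183051,
       -0.00043881]), 'joint_efforts': array([-3.28760643e-04, -3.93051982e+01, -3.69809318e+01, -1.54234099e-04,
        2.46640273e-03,  1.72201248e-05]), 'tool_pos': array([0.22877782, 0.58152088, 0.23110813]), 'tool_rot': array([-3.86798627e-05,  1.86323023e-01,  9.82488528e-01, -1.48307386e-04]), 'contact_force': array([ 0.19351594,  0.13569502, -0.33590413]), 'ft_torque': array([0.08007895, 0.05134174, 0.0143068 ]), 'grasp_force': 0.0, 'gripper_width': 0.9990547459621557}
```

```bash
python3 - <<'E'
import cv2
im=cv2.imread('pics/scene0.png')[100:280,90:400]
cv2.imwrite('pics/c0.png',cv2.resize(im,None,fx=2.5,fy=2.5,interpolation=cv2.INTER_CUBIC))
im=cv2.imread('pics/side0.png')
cv2.imwrite('pics/c1.png',cv2.resize(im[120:290,140:350],None,fx=3.5,fy=3.5,interpolation=cv2.INTER_CUBIC))
E
```

```text
(no output)
```

View pics/c0.png

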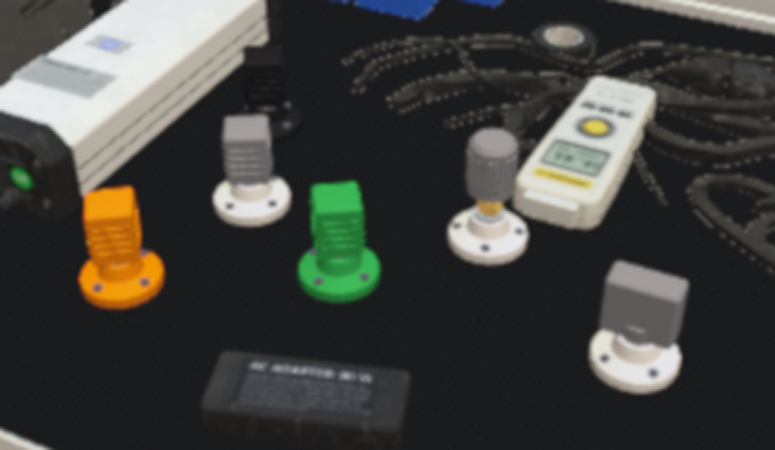

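View pics/c1.png

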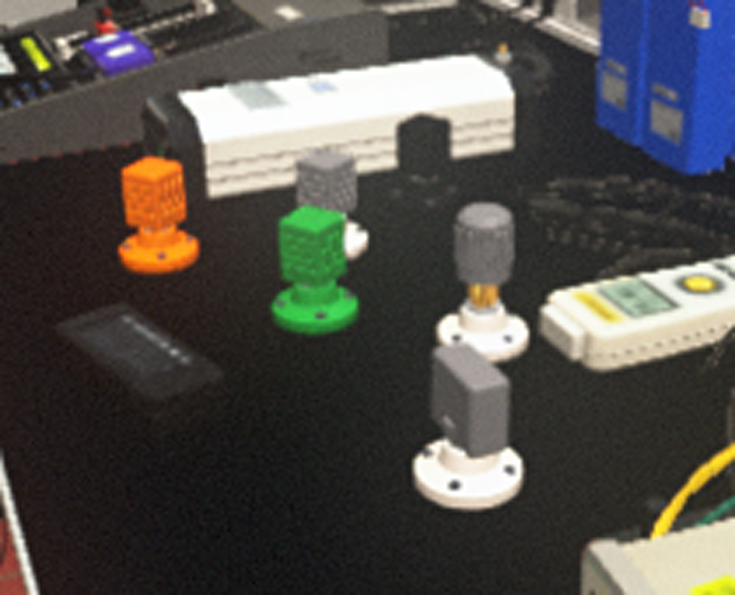

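View pics/scene0.png

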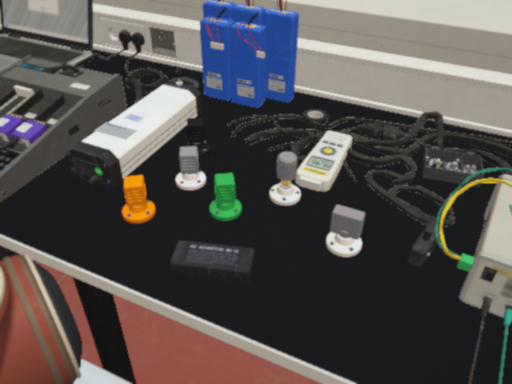

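The square cap's candidates in the scene picture are orange (134,192), green (224,189), black (195,130) and grey on a white foot (191,160). I choose the grey one. The open round cap is at (288,165) with brass showing, and the oblong cap is at (348,223). Next I triangulate them and work out the shifts.

```bash
cat >> h.py <<'E'
def toolshift(X):
    from scipy.spatial.transform import Rotation as Ro
    s=state();q=s['tool_rot'];R=Ro.from_quat([q[1],q[2],q[3],q[0]]).as_matrix()
    return (R.T@(np.array(X)-s['tool_pos'])/0.8).round(4)
E
python3 - <<'E'
from h import *
from scipy.optimize import least_squares
obs={'round_cap':[(288,165,'scene',26,30),(279,188,'side',17,22)],'square_cap':[(191,160,'scene',19,33),(233,173,'side',20,22)],'oblong_cap':[(348,223,'scene'),(274,233,'side')]}
ci={c:optics.camera_info(c) for c in ['scene','side']}
for n,o in obs.items():
    f=lambda X:np.concatenate([proj(ci[k[2]],X)[0]-k[:2] for k in o])
    r=least_squares(f,[.55,0,.06]); print(n,r.x.round(3),r.fun.round(1))
# foot-based/ top-based estimate from crop pixels: foot ellipse centres at z~.012, top centres
P=lambda x,y,:(90+x/2.5,100+y/2.5)
Q=lambda x,y,:(140+x/3.5,120+y/3.5)
print('sq foot',atz(ci['scene'],*P(252,200),.012),'top',atz(ci['scene'],*P(247,122),.075),'side top',atz(ci['side'],*Q(327,160),.075))
print('rd foot',atz(ci['scene'],*P(488,236),.012),'side',atz(ci['side'],*Q(483,330),.012),'top',atz(ci['scene'],*P(493,140),.095),atz(ci['side'],*Q(484,213),.095))
print(toolshift([.553,.10,.231]), toolshift([.62,-.035,.231]))
E
```

```text
round_cap [ 0.592 -0.057  0.077] [ 0.  -0.3 -0.2  0.4]
square_cap [0.551 0.127 0.056] [-0.1  0.4  0.3 -0.5]
oblong_cap [ 0.511 -0.197  0.056] [ 0.1 -0.7 -0.4  0.7]
sq foot [0.54619777 0.12841743 0.012     ] top [0.56015583 0.13624538 0.075     ] side top [0.55197326 0.12727206 0.075     ]
rd foot [ 0.58579085 -0.05706086  0.012     ] side [ 0.59083219 -0.05707742  0.012     ] top [ 0.59225562 -0.05388729  0.095     ] [ 0.59075044 -0.05527461  0.095     ]
[-5.975e-01 -4.117e-01  2.000e-04] [-7.372e-01 -5.381e-01  3.000e-04]
```

```bash
python3 -m inch '[{"dx":-0.582,"dy":-0.380,"dz":-0.01},{"dx":-0.582,"dy":-0.380,"dz":-0.01},{"dx":-0.582,"dy":-0.380,"dz":-0.01},{"dx":-0.582,"dy":-0.380,"dz":-0.01},{"dx":-0.582,"dy":-0.380,"dz":-0.01}]' -1; python3 - <<'E'
from h import *
print(toolshift([.551,.128,.24]))
E
```

```text
[-0.5824 -0.3801 -0.011 ]validation failed for argument at $[0]...
```

```bash
python3 -m inch '[{"dx":-0.582,"dy":-0.380,"dz":-0.01,"rx":0,"ry":0,"rz":0},{"dx":-0.582,"dy":-0.380,"dz":-0.01,"rx":0,"ry":0,"rz":0},{"dx":-0.582,"dy":-0.380,"dz":-0.01,"rx":0,"ry":0,"rz":0},{"dx":-0.582,"dy":-0.380,"dz":-0.01,"rx":0,"ry":0,"rz":0},{"dx":-0.582,"dy":-0.380,"dz":-0.01,"rx":0,"ry":0,"rz":0}]' -1; python3 - <<'E'
from h import *
print(toolshift([.551,.128,.24]))
E
```

```text
time: 0.9
tool_pos: [0.3743, 0.3762, 0.2352]
tool_rot: [0.0, 0.186, 0.983, 0.0]
contact_force: [0.1, -0.1, -0.4]
gripper_width: 0.145
grasp_force: 0.0
[-0.319 -0.208 -0.006]
```

```bash
python3 -m inch '[{"dx":-0.319,"dy":-0.208,"dz":-0.006,"rx":0,"ry":0,"rz":0},{"dx":-0.319,"dy":-0.208,"dz":-0.006,"rx":0,"ry":0,"rz":0},{"dx":-0.319,"dy":-0.208,"dz":-0.006,"rx":0,"ry":0,"rz":0},{"dx":-0.319,"dy":-0.208,"dz":-0.006,"rx":0,"ry":0,"rz":0},{"dx":-0.319,"dy":-0.208,"dz":-0.006,"rx":0,"ry":0,"rz":0}]' -1;  python3 -m inch '[{"dx":-0.06,"dy":-0.04,"dz":0,"rx":0,"ry":0,"rz":0},{"dx":-0.06,"dy":-0.04,"dz":0,"rx":0,"ry":0,"rz":0},{"dx":-0.06,"dy":-0.04,"dz":0,"rx":0,"ry":0,"rz":0}]' -1; python3 - <<'E'
from h import *
print(toolshift([.590,-.056,.15]))
ci=optics.camera_info('wrist'); im=optics.grab_frame('wrist'); save(im,'w0.png')
for n in ['round_cap','square_cap']:
    for b in nets.outline_of('wrist',n):
        m=b['pixels'].astype(np.uint8); print(n,b['confidence'],b['bbox'],cv2.minAreaRect(cv2.findNonZero(m)))
print(-ci['R'].T@ci['t'],proj(ci,[[.551,.128,.075],[.551,.128,.03],[.59,-.056,.095]]))
E
```

```text
time: 1.4
tool_pos: [0.5193, 0.1722, 0.2392]
tool_rot: [0.0, 0.186, 0.982, 0.0]
contact_force: [1.4, 0.2, -0.8]
gripper_width: -0.001
grasp_force: 0.0
time: 1.7
tool_pos: [0.5518, 0.1256, 0.2387]
tool_rot: [-0.0, 0.188, 0.982, 0.0]
contact_force: [-0.0, -0.1, 0.2]
gripper_width: 0.002
grasp_force: 0.0
[-0.1281 -0.1934  0.1107]
round_cap 0.69 [127.0, 269.9, 47.1, 50.8] ((128.2471466064453, 270.3150939941406), (35.1991081237793, 52.39937210083008), 47.48955535888672)
square_cap 0.82 [340.3, 242.0, 52.0, 49.8] ((337.7500305175781, 241.25003051757812), (43.84061813354492, 36.06244659423828), 45.0)
square_cap 0.64 [257.8, 44.1, 46.9, 57.2] ((256.23065185546875, 44.13037109375), (41.030006408691406, 47.76740264892578), 29.47589111328125)
square_cap 0.63 [164.3, 170.7, 53.3, 41.5] ((162.01686096191406, 168.5730438232422), (37.94792938232422, 40.59791946411133), 32.0053825378418)
square_cap 0.6 [268.9, 177.2, 46.6, 49.0] ((269.0270690917969, 175.92825317382812), (35.16766357421875, 35.846763610839844), 39.09385681152344)
[0.48643447 0.14988897 0.38178772] [[263.02046705 180.37151191]
 [262.62039305 172.10766085]
 [115.25618328 280.20849701]]
```

View pics/w0.png

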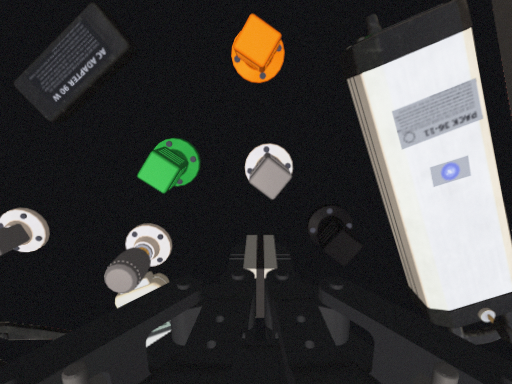

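```bash
python3 - <<'E'
from h import *
im=cv2.imread('pics/w0.png')
a=cv2.resize(im[130:215,225:315],None,fx=6,fy=6,interpolation=cv2.INTER_CUBIC)
b=cv2.resize(im[215:300,95:140+45],None,fx=3,fy=6,interpolation=cv2.INTER_CUBIC)
cv2.imwrite('pics/c2.png',np.hstack([a,b])[:, :800])
ci=optics.camera_info('wrist')
print(atz(ci,123,278,.095),atz(ci,148,246,.012), atz(ci,270,178,.075),atz(ci,268.5,164,.012))
E
```

```text
[ 0.59031487 -0.04466026  0.095     ] [ 0.5906494  -0.04845045  0.012     ] [0.55011894 0.13806639 0.075     ] [0.54632682 0.13974873 0.012     ]
```

View pics/c2.png

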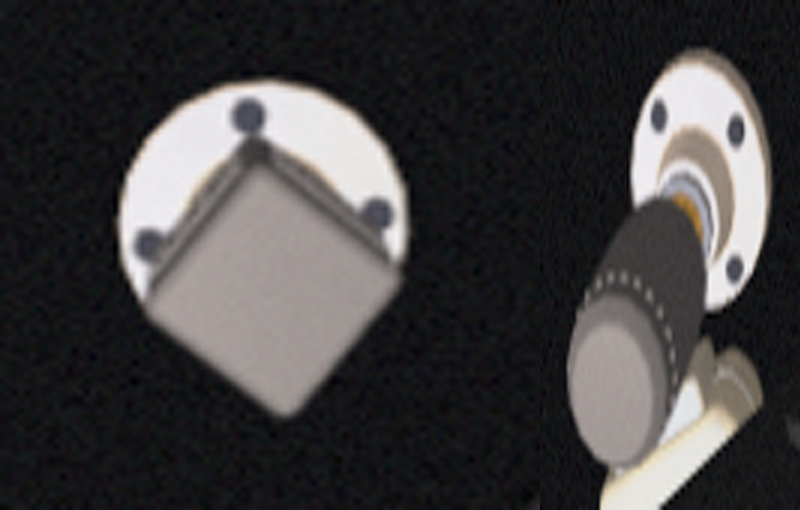

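```bash
python3 -m inch '[{"dx":-0.0,"dy":0,"dz":0,"rx":0,"ry":0,"rz":0},{"dx":0,"dy":0,"dz":0,"rx":0,"ry":0,"rz":0}]' -1; python3 - <<'E'
from h import *
ci=optics.camera_info('wrist'); im=optics.grab_frame('wrist'); save(im,'w1.png')
g0=cv2.imread('pics/w0.png',0);g1=cv2.imread('pics/w1.png',0)
pts=np.array([[268.3,158.3],[292,177.5],[272.5,199.2],[249.5,180.8],[270.6,179],[268.5,164.5],[120,278],[148,246]],np.float32)
n,st,e=cv2.calcOpticalFlowPyrLK(g0,g1,pts.reshape(-1,1,2),None); n=n[:,0]
print((n-pts).round(1).tolist())
for p,z in zip(n,[.075]*5+[.013,.095,.013]): print(atz(ci,*p,z).round(4))
c=np.array([atz(ci,*p,.075) for p in n[:4]])
for i in range(4): d=c[(i+1)%4]-c[i]; print(np.linalg.norm(d).round(4),np.degrees(np.arctan2(d[1],d[0])).round(1))
for nm in ['square_cap','round_cap']:
  for b in nets.outline_of('wrist',nm): print(nm,b['bbox'])
E
```

```text
time: 2.05
tool_pos: [0.5508, 0.128, 0.2389]
tool_rot: [0.0, 0.185, 0.983, 0.0]
contact_force: [-0.2, -0.2, -0.0]
gripper_width: 0.003
grasp_force: 0.0
[[-1.7000000476837158, 1.7999999523162842], [-1.899999976158142, 1.899999976158142], [-2.0, 1.7999999523162842], [-1.600000023841858, 1.7999999523162842], [-2.0999999046325684, 1.899999976158142], [-1.7999999523162842, 1.7999999523162842], [-2.200000047683716, 1.0], [-1.899999976158142, 0.800000011920929]]
[0.5317 0.1414 0.075 ]
[0.5593 0.157  0.075 ]
[0.5738 0.1296 0.075 ]
[0.5466 0.1148 0.075 ]
[0.5526 0.1354 0.075 ]
[0.5483 0.1367 0.013 ]
[ 0.5897 -0.0505  0.095 ]
[ 0.5909 -0.0509  0.013 ]
0.0318 29.4
0.0309 -62.1
0.031 -151.4
0.0305 119.3
square_cap [266.5, 178.8, 45.7, 47.0]
square_cap [338.1, 242.1, 48.9, 46.6]
square_cap [162.9, 171.1, 53.1, 47.1]
square_cap [125.8, 272.2, 45.7, 49.0]
round_cap [125.8, 270.9, 44.5, 46.1]
```

```bash
python3 -m inch '[{"dx":-0.128,"dy":-0.193,"dz":0.02,"rx":0,"ry":0,"rz":0},{"dx":-0.128,"dy":-0.193,"dz":0.05,"rx":0,"ry":0,"rz":0},{"dx":-0.128,"dy":-0.193,"dz":0.08,"rx":0,"ry":0,"rz":0},{"dx":-0.128,"dy":-0.193,"dz":0.12,"rx":0,"ry":0,"rz":0},{"dx":-0.128,"dy":-0.193,"dz":0.14,"rx":0,"ry":0,"rz":0}]' -1;python3 -m inch '[{"dx":0,"dy":0,"dz":0,"rx":0,"ry":0,"rz":0},{"dx":0,"dy":0,"dz":0,"rx":0,"ry":0,"rz":0}]' -1; python3 - <<'E'
from h import *
im=optics.grab_frame('wrist');ci=optics.camera_info('wrist');save(im,'w2.png')
im2=optics.grab_frame('scene')
s=state();print(s['tool_pos'],toolshift([.59,-.053,.073]),proj(ci,[[.59,-.053,.095],s['tool_pos']]))
a=cv2.resize(im2[120:220,230:340],(440,400),interpolation=cv2.INTER_CUBIC)
save(np.hstack([cv2.resize(im[180:330,180:330],(400,400)),a[:,:400]]),'c3.png')
E
```

```text
time: 2.7
tool_pos: [0.5903, -0.0571, 0.1256]
tool_rot: [0.0, 0.188, 0.982, -0.0]
contact_force: [-0.1, 0.1, -0.4]
gripper_width: -0.003
grasp_force: 0.0
time: 2.9
tool_pos: [0.5899, -0.0541, 0.1267]
tool_rot: [-0.001, 0.186, 0.982, 0.0]
contact_force: [0.0, -0.1, -0.3]
gripper_width: -0.002
grasp_force: 0.0
[ 0.59151786 -0.05374896  0.12937705] [0.0024 0.0001 0.0705] [[262.81201039 226.31359353]
 [263.22100394 253.75819155]]
```

View pics/c3.png

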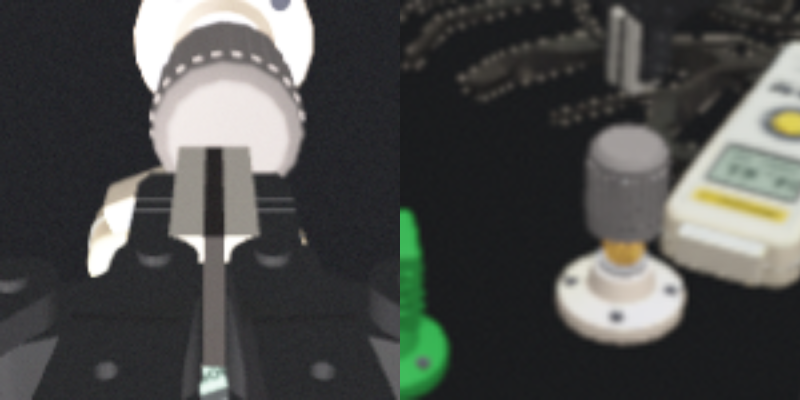

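Close up, the round cap's top centre is at wrist pixel (265,225) and the predicted position was (263,226). The fingers are centred over it, so I press.

```bash
python3 -m inch '[{"dx":0,"dy":0,"dz":0.03,"rx":0,"ry":0,"rz":0},{"dx":0,"dy":0,"dz":0.045,"rx":0,"ry":0,"rz":0},{"dx":0,"dy":0,"dz":0.055,"rx":0,"ry":0,"rz":0},{"dx":0,"dy":0,"dz":0.062,"rx":0,"ry":0,"rz":0},{"dx":0,"dy":0,"dz":0.066,"rx":0,"ry":0,"rz":0}]' -1;python3 -m inch '[{"dx":0,"dy":0,"dz":0,"rx":0,"ry":0,"rz":0},{"dx":0,"dy":0,"dz":0.001,"rx":0,"ry":0,"rz":0}]' -1
```

```text
time: 3.5
tool_pos: [0.5903, -0.0542, 0.0749]
tool_rot: [-0.0, 0.186, 0.983, -0.0]
contact_force: [-8.2, 1.7, 14.7]
gripper_width: 0.001
grasp_force: 7.3
time: 3.7
tool_pos: [0.5904, -0.0543, 0.075]
tool_rot: [-0.0, 0.186, 0.983, 0.0]
contact_force: [-5.5, 2.0, 11.0]
gripper_width: -0.0
grasp_force: 5.6
```

```bash
python3 -m inch '[{"dx":0,"dy":0,"dz":-0.05,"rx":0,"ry":0,"rz":0},{"dx":0,"dy":0,"dz":-0.1,"rx":0,"ry":0,"rz":0},{"dx":0.131,"dy":0.2,"dz":-0.13,"rx":0,"ry":0,"rz":0.1},{"dx":0.131,"dy":0.2,"dz":-0.13,"rx":0,"ry":0,"rz":0.2},{"dx":0.131,"dy":0.2,"dz":-0.13,"rx":0,"ry":0,"rz":0.3}]' -1
python3 - <<'E'
from h import *
print(toolshift([.5515,.133,.18]))
E
```

```text
time: 4.2
tool_pos: [0.5615, 0.0846, 0.1718]
tool_rot: [0.001, 0.393, 0.92, 0.0]
contact_force: [0.3, 0.4, -0.7]
gripper_width: -0.001
grasp_force: 0.0
[ 0.0523  0.0328 -0.0102]
```

```bash
python3 -m inch '[{"dx":0.052,"dy":0.033,"dz":-0.01,"rx":0,"ry":0,"rz":0.09},{"dx":0.052,"dy":0.033,"dz":-0.01,"rx":0,"ry":0,"rz":0.165},{"dx":0.052,"dy":0.033,"dz":-0.01,"rx":0,"ry":0,"rz":0.165},{"dx":0.052,"dy":0.033,"dz":-0.01,"rx":0,"ry":0,"rz":0.165},{"dx":0.052,"dy":0.033,"dz":-0.01,"rx":0,"ry":0,"rz":0.165}]' 1
python3 - <<'E'
from h import *
s=state();q=s['tool_rot'];print(s['tool_pos'],'yaw y',90-np.degrees(2*np.arctan2(q[1],q[2])))
ci=optics.camera_info('wrist'); im=optics.grab_frame('wrist')
yaw=np.radians(28.5);c,sn=np.cos(yaw),np.sin(yaw)
P=[[.5515+.017*(a*c-b*sn),.133+.017*(a*sn+b*c),.075] for a,b in [(1,1),(-1,1),(-1,-1),(1,-1)]]
big=cv2.resize(im[130:320,160:370],None,fx=3,fy=3,interpolation=cv2.INTER_CUBIC)
p=((proj(ci,P)-[160,130])*3+1).astype(int)
cv2.polylines(big,[p.reshape(-1,1,2)],True,(255,0,0),1); save(big,'c4.png')
o=nets.outline_of('scene','round_cap') if optics.grab_frame('scene') is not None else 0
cs=optics.camera_info('scene')
print([b['bbox'] for b in o],proj(cs,[[.59,-.053,.0525],[.59,-.053,.0725]]))
E
```

```text
time: 4.7
tool_pos: [0.5517, 0.1308, 0.1786]
tool_rot: [-0.0, 0.5, 0.866, -0.0]
contact_force: [0.4, -0.2, -0.4]
gripper_width: 0.849
grasp_force: 0.0
[0.5517242  0.13081136 0.17856507] yaw y 29.963452708783663
[[287.9, 173.7, 27.1, 27.4]] [[285.11628202 175.49525504]
 [285.65285134 166.69639696]]
```

View pics/c4.png

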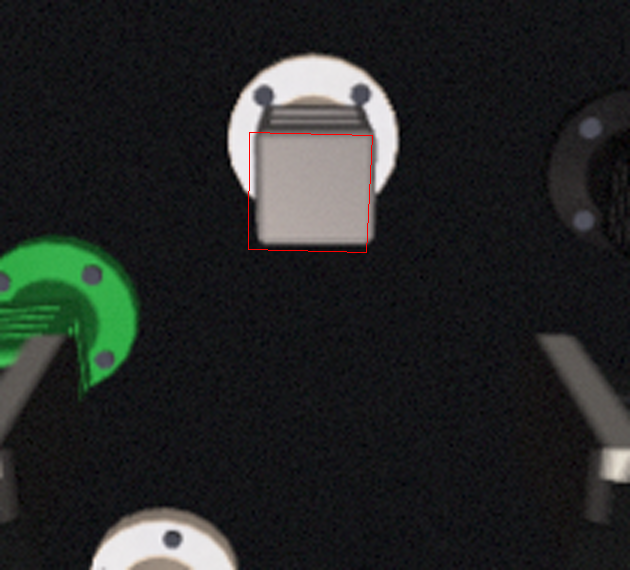

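The round cap reads shut (box centre row 165 → 174). The grey square cap on its white foot is at crop (315,188), within about 2 mm of prediction and aligned with the fingers. Next I descend and grip.

```bash
python3 -m inch '[{"dx":0,"dy":0.001,"dz":0.05,"rx":0,"ry":0,"rz":0},{"dx":0,"dy":0.001,"dz":0.1,"rx":0,"ry":0,"rz":0},{"dx":0,"dy":0.001,"dz":0.14,"rx":0,"ry":0,"rz":0},{"dx":0,"dy":0.001,"dz":0.165,"rx":0,"ry":0,"rz":0},{"dx":0,"dy":0.001,"dz":0.177,"rx":0,"ry":0,"rz":0}]' 1
python3 -m inch '[{"dx":0,"dy":0,"dz":0,"rx":0,"ry":0,"rz":0},{"dx":0,"dy":0,"dz":0,"rx":0,"ry":0,"rz":0},{"dx":0,"dy":0,"dz":0,"rx":0,"ry":0,"rz":0},{"dx":0,"dy":0,"dz":0,"rx":0,"ry":0,"rz":0},{"dx":0,"dy":0,"dz":0,"rx":0,"ry":0,"rz":0}]' -1
```

```text
time: 5.35
tool_pos: [0.5506, 0.1314, 0.0344]
tool_rot: [-0.002, 0.501, 0.866, -0.001]
contact_force: [-0.0, -0.2, 0.1]
gripper_width: 1.002
grasp_force: 0.0
time: 5.85
tool_pos: [0.5551, 0.1329, 0.0398]
tool_rot: [0.003, 0.5, 0.866, 0.002]
contact_force: [4.2, 3.0, 0.5]
gripper_width: 0.391
grasp_force: 64.2
```

```bash
python3 -m inch '[{"dx":0,"dy":0,"dz":-0.007,"rx":0,"ry":0,"rz":0},{"dx":0,"dy":0,"dz":-0.014,"rx":0,"ry":0,"rz":0},{"dx":0,"dy":0,"dz":-0.02,"rx":0,"ry":0,"rz":0},{"dx":0,"dy":0,"dz":-0.025,"rx":0,"ry":0,"rz":0},{"dx":0,"dy":0,"dz":-0.027,"rx":0,"ry":0,"rz":0}]' -1
python3 -m inch '[{"dx":0,"dy":0,"dz":0,"rx":0,"ry":0,"rz":0},{"dx":0,"dy":0,"dz":0,"rx":0,"ry":0,"rz":0}]' -1
```

```text
time: 6.35
tool_pos: [0.5549, 0.1329, 0.0599]
tool_rot: [0.003, 0.5, 0.866, 0.003]
contact_force: [13.4, 4.7, -13.6]
gripper_width: 0.388
grasp_force: 65.3
time: 6.55
tool_pos: [0.5549, 0.1329, 0.0599]
tool_rot: [0.003, 0.5, 0.866, 0.003]
contact_force: [10.2, 4.7, -5.8]
gripper_width: 0.388
grasp_force: 66.0
```

```bash
python3 -m inch '[{"dx":0,"dy":0,"dz":0,"rx":0,"ry":0,"rz":0},{"dx":0,"dy":0,"dz":0,"rx":0,"ry":0,"rz":0},{"dx":0,"dy":0,"dz":0,"rx":0,"ry":0,"rz":0},{"dx":0,"dy":0,"dz":0,"rx":0,"ry":0,"rz":0},{"dx":0,"dy":0,"dz":0,"rx":0,"ry":0,"rz":0}]' 1
python3 -m inch '[{"dx":0,"dy":0,"dz":-0.03,"rx":0,"ry":0,"rz":0},{"dx":0,"dy":0,"dz":-0.08,"rx":0,"ry":0,"rz":0},{"dx":0,"dy":0,"dz":-0.14,"rx":0,"ry":0,"rz":0},{"dx":0,"dy":0,"dz":-0.2,"rx":0,"ry":0,"rz":0},{"dx":0,"dy":0,"dz":-0.2,"rx":0,"ry":0,"rz":0}]' 1
python3 -m inch '[{"dx":0,"dy":0,"dz":0,"rx":0,"ry":0,"rz":0},{"dx":0,"dy":0,"dz":0,"rx":0,"ry":0,"rz":0}]' 1
python3 - <<'E'
from h import *
a=optics.grab_frame('scene')[120:260,150:370];b=optics.grab_frame('side')[140:270,210:310]
f=lambda x,w,h:cv2.resize(x,(w,h),interpolation=cv2.INTER_CUBIC)
save(np.hstack([f(a,500,318),f(b,245,318)]),'c5.png')
E
```

```text
time: 7.05
tool_pos: [0.5522, 0.1321, 0.0589]
tool_rot: [-0.0, 0.5, 0.866, -0.0]
contact_force: [-1.1, 0.3, 0.3]
gripper_width: 0.997
grasp_force: 0.0
time: 7.55
tool_pos: [0.5566, 0.1326, 0.2286]
tool_rot: [0.006, 0.5, 0.866, 0.005]
contact_force: [0.8, 0.3, 0.0]
gripper_width: 0.997
grasp_force: 0.0
time: 7.75
tool_pos: [0.5515, 0.132, 0.2173]
tool_rot: [-0.001, 0.5, 0.866, -0.001]
contact_force: [0.1, -0.2, -0.1]
gripper_width: 0.999
grasp_force: 0.0
```

View pics/c5.png

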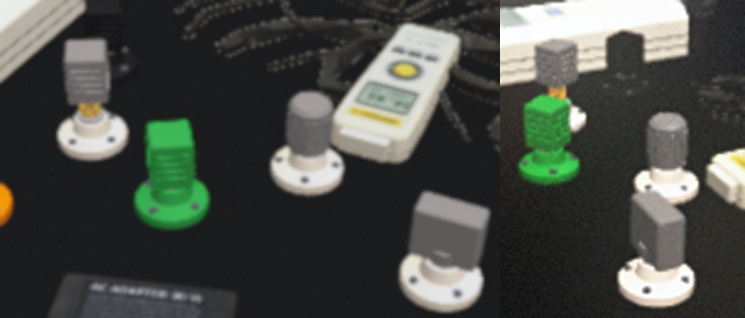

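The square cap is up with its brass bare (crop 90,110). The round cap (310,125) and the oblong cap (450,235) are shut.

```bash
python3 -c "
from plant import ticket; print(ticket.job_done())"
```

```text
the job is handed in; nothing more can be done
None
```

I pressed the round cap home, then pulled the square cap to its upper click and let go. The last picture shows the square stud bare and the round and oblong caps shut, and I handed the job in after about 8 s of robot time; no verdict was returned.

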